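# Load the glaze mill and latch its sliding guard

### The arm

A 6-joint arm with a two-finger parallel gripper is mounted at the origin on the work surface. World frame = base frame: x ahead of the robot, y to its left, z up, the work surface at z = 0. Lengths are in mm, angles in rad, forces in N, time in s.
With the tool pointing down it reaches from about 250 to 850 mm from the base axis. Payload 12.5 kg.
Tool frame: the origin (TCP) lies midway between the tips of the shut fingers; the grasp point (between the pads) lies 19 mm behind it; z points along the fingers, y is the line along which they close (so a half turn about z gives the same grasp; the last joint's range is limited). The gripper opens to 93 mm and grips with 3 to 60 N. Pads are 15 mm wide; open, the fingers measure 128 mm over their backs; the gripper's body (75 mm by 188 mm) begins 65 mm behind the grasp point.
Start: joints at [-1.366, 0.351, 1.652, -0, 1.139, -0.085], TCP at [157.188, -527.045, 218.633] pointing down, gripper open.
Joint ranges: [-2.75, 2.75], [-0.79, 2.1], [0.01, 2.65], [-1.57, 4.71], [0.07, 3.14], [-2.87, 2.87]. Speed limits (rad/s): [2.22, 2.22, 2.79, 3.14, 3.14, 3.14].

### API

Orientations are given as a unit quaternion [w, x, y, z].
In Python, from rig import env gives the robot as it stands. Calls block until the motion is done:
- env.reach(position, orientation): joint-space move of the TCP to a pose.
- env.move_l(position, vel=150, ori=None, contact_N=None): straight line of the TCP; ori=None keeps the orientation; vel is the mean speed in mm/s. With contact_N (N) it stops when the force on the tool has changed by that much, and returns True; else False.
- env.set_joints(angles): joint-space move.
- env.command_gripper(opening): opening from 0.0 (shut) to 1.0 (fully open); the grip force is fixed at half the most; returns when the fingers have stopped.
- env.hold(seconds).
- env.inverse_kinematics(position, orientation): joint angles nearest the present ones, or None.
- env.camera(name): name is "side" or "top"; returns a dict with "img" (400x640x3 uint8, red, green, blue), "mtx" (3x3 intrinsics, pixels), "xyz" and "orientation" of the camera in the world. Camera axes: x right, y down, z forward; pixel columns grow to the right and rows downward; lengths in mm; the calibration is good to about 2 mm. A picture is of the moment at which its call begins. There is no depth.
A pose or a line that the arm cannot do raises env.IKError and nothing moves.
- env.sign_off(): hands the job in; it is judged then, once.
Trained networks look in a picture, given as the dict that the camera call returned (one of the last four; its "shot" number tells which), for a name from the list of things; names that differ only in an ending like _2 or _b are one class to them, and where a whole thing is asked for, a point or a joint stands for the part that bears it (a point fixed in the world has none). Each returns a list of dicts, best first, with "score" (0 to 1); they miss things now and then, are a little off and sometimes report something else, mostly with a low value. They report only what shows in the picture. A call takes as long as a camera call. They do not tell look-alikes from the thing itself.
- env.recognise(query, picture): "uv" ([column, row] in pixels, amid what is visible of it).
- env.silhouettes(query, picture): "mask" (400x640 bool, what is visible of it) and "uv" ([column, row] in pixels, amid what is visible of it).
- env.tip_of(query, picture): "uv" ([column, row] in pixels: a listed point, or the origin of a listed thing).
Readings, each from a call of its own:
- env.get_time(): time.
- env.get_joint_positions(): joint angles.
- env.get_qvel(): joint speeds.
- env.get_joint_torque(): joint torques, N m.
- env.get_eef_pos(): TCP position.
- env.get_orientation(): TCP orientation.
- env.get_force(): force on the tool from outside, world axes, zero at the start.
- env.get_wrist_torque(): the same for the moment, N m.
- env.get_finger_gap(): opening from 0.0 (shut) to 1.0 (fully open).
- env.get_gripper_force(): force on a finger pad.
Only numpy, scipy, OpenCV 4.12 (cv2) and the standard library are available. Lean on these libraries where they do the work, as an engineer would, in place of code of your own. Each camera call takes 0.05 s, during which the arm holds its last target. There are 200 camera calls.

### The job

Make the glaze mill ready to run: lift the porcelain milling jar off its wooden rest and set it down (do not drop it) on the mill's two rollers, lying along them and centred on the rubber tyres, then slide the clear guard shut over it by its bar handle until the spring catch clicks in behind the guard's tongue. Push gently and feel for the catch: stop once it has caught, never ram the guard hard into its rubber buffers, and let go with the guard left latched. Leave the bowl, the wooden stamp and the tumbler where they stand.

Things in the scene. Friction and masses are not known exactly. Their poses are not given: they have to be found in the camera images.
- jar: White porcelain milling jar, closed and loaded, 0.5 to 0.8 kg: a lying cylinder 60 mm in diameter, 100 mm long, with a 44 mm wide lid and steel clamp standing 18 mm out of one end. Origin on its axis in the middle of the 100 mm body; its own y axis runs along the cylinder, the lid at -y. It starts on the rest, its axis 50 mm above the bench.
- jar_rest: Fixed wooden jar rest: a board 100 x 110 x 12 mm with two V saddles, each 12 mm thick, 32 mm either side of the middle, reaching 37 mm above the bench; the 52 mm between the saddles is free for the fingers. Origin under its middle at bench height; its y axis runs along the jar.
- mill: Bench jar mill, fixed, 170 x 550 mm. Origin at bench height under the middle of the roller bay; y runs along the rollers, +y to the drive housing and control box, -y to the end plate and catch. The bay is open from y -90 mm (end plate, 126 mm high) to +90 mm (housing, 120 mm). Rollers at x -25 and +25 mm, axes 50 mm up, each with two rubber tyres 28 mm in diameter, 12 mm wide, at y -28 and +28 mm.
- jar_seat (a point): Where the middle of the jar's body belongs: over the middle of the four tyres, 86 mm above the bench, x = y = 0 in the mill's frame. A jar lying on the tyres has its axis at this height, along the mill's y axis.
- guard (a joint): How far the guard is open, in m: it slides along the mill's y axis, smaller is more shut (towards -y); starts 0.215 to 0.233. It catches somewhere between 0.002 and 0.018: the catch is clamped in slotted holes and its setting is not known. The guard is a clear cover with steel edges, 150 mm wide, top 131 mm above the bench, 0.9 kg, sliding with about 2.5 N of friction, clear of the jar.
- guard_handle (a point): Middle of the guard's bar handle: a dark steel bar 12 mm in diameter, 90 mm long, lying across the mill (along its x axis) 170 mm above the bench and 39 mm above the guard's top, on two posts 84 mm apart. It can be pinched from above with the fingers closing along the mill's y axis. In the mill's frame at x = 0, y = joint value - 47 mm.
- guard_edge (a point): Middle of the steel bar on the guard's leading (-y) edge, at y = joint value - 112 mm in the mill's frame. It meets two rubber buffers 1.5 mm before the catching point; they press back 6 N per mm (9 N as it catches) and must never take more than 20 N. The tongue with its ramp and tooth stands 36 mm out in front of it, 144 mm above the bench; at the start its tip is at y = 67 mm or more.
- catch_post (a point): Middle of the top of the fixed post behind the end plate (132 mm above the bench) that carries the catch: a steel bridge with a black pull knob, top 186 mm above the bench. Closing, the bolt first rides up the tongue's ramp, from 19 to 7 mm before the catching point, for 7 to 12 N of push, then rides level, then drops behind the tooth and holds the guard.
- bolt (a joint): How far the catch's sprung bolt (with its black knob) is lifted, in m: 0 down, about 0.006 while it rides on the tongue's tooth, back to 0 with a click when it has dropped behind it.
- bowl: Terracotta bowl, 90 mm wide, 50 mm high, loose; leave it alone. Origin under its middle.
- stamp: Wooden stamp with an upright handle, 58 mm wide at the foot, 107 mm high, loose; leave it alone. Origin under its middle.
- tumbler: Green plastic tumbler, 68 mm wide, 110 mm high, loose; leave it alone. Origin under its middle.
There are look-alikes about, which are no part of the job. What is meant by the jar is not pink or red, and is the smaller of those in its own colour.

How it is judged:
By the outcome, as a careful person would: the job done as asked, in the order asked, and still so for the second after the job is handed in, with the robot touching nothing.
It also fails if it takes over 69 s, if anything falls off the work surface, if the arm or the gripper's body presses on something with over 40 N, if the wrist force passes 120 N, or if a joint passes its speed limit or range.

## Working session

There is one attempt and no reset: what is moved stays moved. The work goes in short steps, each a Python script; the robot and the scene stay as the last script left them, time stands still between calls to the robot, and variables do not carry over. Pictures are saved under pics/ and viewed, at most 10 in all, crops included, and the job is handed in when it is done.

```bash
mkdir -p pics; ls
cat > h.py <<'E'
from rig import env
import numpy as np, cv2
from scipy.spatial.transform import Rotation as R
def cam(n):
    c=env.camera(n); return c
def pose(c):
    q=c["orientation"]; return R.from_quat([q[1],q[2],q[3],q[0]]).as_matrix(), np.array(c["xyz"],float)
def ray(c,uv):
    M,o=pose(c); d=M@np.linalg.solve(np.array(c["mtx"],float),[uv[0],uv[1],1.]); return o,d
def at_z(c,uv,z):
    o,d=ray(c,uv); return o+d*(z-o[2])/d[2]
def proj(c,p):
    M,o=pose(c); q=np.array(c["mtx"])@(M.T@(np.array(p,float)-o)); return q[:2]/q[2]
def tri(c1,u1,c2,u2):
    o1,d1=ray(c1,u1);o2,d2=ray(c2,u2)
    t=np.linalg.lstsq(np.c_[d1,-d2],o2-o1,rcond=None)[0]
    a,b=o1+d1*t[0],o2+d2*t[1]; return (a+b)/2,np.linalg.norm(a-b)
def save(c,n): cv2.imwrite("pics/"+n,c["img"][:,:,::-1])
E
python3 - <<'E'
from h import *
np.set_printoptions(precision=1,suppress=True)
cs={n:cam(n) for n in("top","side")}
for n,c in cs.items():
    save(c,n+"0.png"); M,o=pose(c); print(n,o,M[:,2],np.array(c["mtx"]).tolist())
    for q in("jar","jar_rest","mill","jar_seat","guard_handle","guard_edge","catch_post","bowl","stamp","tumbler"):
        print(q,[(np.round(d["uv"]).tolist(),round(d["score"],2)) for d in env.tip_of(q,c)])
print(env.get_time(),env.get_orientation())
E
```

```text
pics
top [ 433.   -50.3 1062.8] [ 0.1 -0.  -1. ] [[371.82138804754004, 0.0, 319.078991159291], [0.0, 371.82138804754004, 204.50770573804647], [0.0, 0.0, 1.0]]
jar [([415.0, 306.0], 0.9), ([268.0, 260.0], 0.68), ([420.0, 239.0], 0.59), ([375.0, 120.0], 0.59)]
jar_rest [([417.0, 241.0], 0.97)]
mill [([308.0, 184.0], 0.7)]
jar_seat [([303.0, 172.0], 0.69)]
guard_handle [([232.0, 171.0], 0.7)]
guard_edge [([263.0, 174.0], 0.88)]
catch_post [([360.0, 170.0], 0.98)]
bowl [([206.0, 250.0], 0.95), ([308.0, 171.0], 0.45)]
stamp [([344.0, 250.0], 0.89)]
tumbler [([422.0, 146.0], 0.86)]
side [306.9 911.3 807.3] [ 0.2 -0.8 -0.6] [[488.7621099632157, 0.0, 319.25669554251874], [0.0, 488.7621099632157, 205.67832439852603], [0.0, 0.0, 1.0]]
jar [([423.0, 181.0], 0.95), ([367.0, 270.0], 0.86), ([241.0, 189.0], 0.85), ([363.0, 176.0], 0.59)]
jar_rest [([261.0, 238.0], 0.64), ([359.0, 185.0], 0.55)]
mill []
jar_seat [([285.0, 219.0], 0.66)]
guard_handle [([260.0, 240.0], 0.62)]
guard_edge [([270.0, 228.0], 0.88)]
catch_post [([296.0, 175.0], 0.86)]
bowl [([343.0, 347.0], 0.67)]
stamp [([364.0, 226.0], 0.87), ([261.0, 238.0], 0.68)]
tumbler [([280.0, 177.0], 0.91)]
1.1 [0.  1.  0.1 0. ]
```

View pics/top0.png

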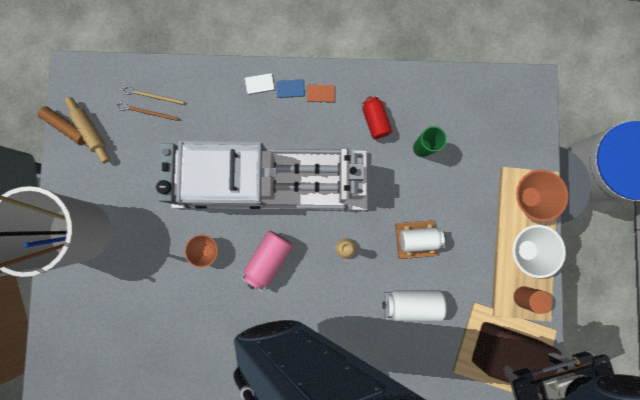

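View pics/side0.png

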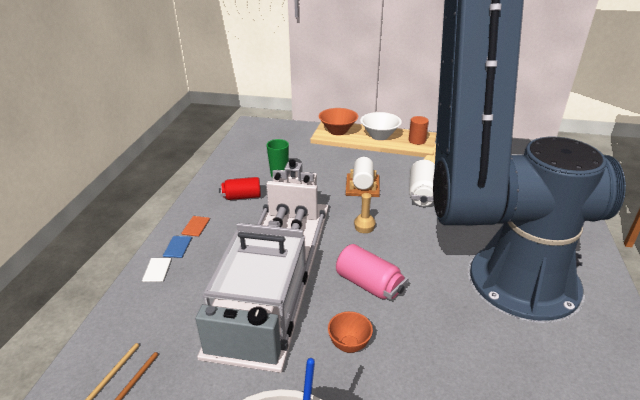

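Candidates for "jar" in the top view are white on the rest (420,239), larger white (415,306), pink (268,260) and red (375,120). By the description it is the smaller white one, on the rest at (420,239). I'll check it in a close crop.

Run:
```python
from h import *
np.set_printoptions(precision=1,suppress=True)
t=cv2.imread("pics/top0.png"); cv2.imwrite("pics/crop.png",cv2.resize(t[130:270,255:455],None,fx=4,fy=4,interpolation=cv2.INTER_CUBIC))
Z={"jar":50,"jar_rest":0,"jar_seat":86,"guard_handle":170,"guard_edge":None,"catch_post":132}
near={"jar":(420,239)}; nears={"jar":(363,176),"jar_rest":(359,185)}
for k in range(3):
    a,b=cam("top"),cam("side")
    for q,z in Z.items():
        def best(c,n):
            L=env.tip_of(q,c)
            if not L: return None
            if q in n: L=[d for d in L if np.hypot(*(np.array(d["uv"])-n[q]))<15]
            return L[0]["uv"] if L else None
        u,v=best(a,near),best(b,nears)
        s=q
        if u is not None and z is not None: s+=" top%s"%at_z(a,u,z)[:2]
        if v is not None and z is not None: s+=" side%s"%at_z(b,v,z)[:2]
        if u is not None and v is not None: p,e=tri(a,u,b,v); s+=" tri%s %.1f"%(p,e)
        print(s)
    for n,c,ne in(("top",a,(420,239)),("side",b,(363,176))):
        for d in env.silhouettes("jar",c):
            if np.hypot(*(np.array(d["uv"])-ne))<15:
                ys,xs=np.nonzero(d["mask"]); print(n,"mask",xs.mean(),ys.mean(),xs.min(),xs.max(),ys.min(),ys.max(),len(xs))
```

```text
jar top[ 424.1 -325.7] side[ 420.1 -309.7] tri[ 423.  -329.1   37.8] 2.1
jar_rest top[ 410.  -339.7] side[ 425.4 -339.7] tri[ 417.6 -338.     2.2] 15.2
jar_seat top[582.   -8.9] side[580.8 -16.2] tri[580.   -9.4  91.3] 2.4
guard_handle top[579.1 158.3] side[577.6 170. ] tri[580.8 160.3 161.7] 0.6
guard_edge tri[575.1  98.6 147.8] 20.2
catch_post top[ 593.9 -152.8] side[ 590.5 -168.3] tri[ 589.2 -152.1  142.3] 5.9
top mask 422.107822410148 239.25475687103594 400 445 228 251 946
side mask 363.1938775510204 172.67006802721087 353 373 157 188 588
jar top[ 420.8 -333.9] side[ 428.5 -325.2] tri[ 425.1 -334.8   44.7] 8.8
jar_rest top[ 418.7 -335.3] side[ 423.5 -336.1] tri[ 421.  -334.7    1.2] 4.6
jar_seat top[582.  -11.3] side[577.1 -19.8] tri[578.  -12.1  92.1] 6.1
guard_handle top[578.8 159.8] side[585.4 168.8] tri[583.8 162.1 164.1] 8.0
guard_edge tri[576.4  93.9 144.1] 12.3
catch_post top[ 597.5 -151.7] side[ 585.1 -158.4] tri[ 590.1 -152.1  136.4] 13.1
top mask 422.14952279957583 239.20890774125132 400 445 228 251 943
side mask 363.28355704697987 172.30536912751677 353 373 156 188 596
jar top[ 419.9 -321.4] side[ 427.5 -326.6] tri[ 423.4 -319.7   54.7] 6.9
jar_rest top[ 423.8 -333. ] side[ 424.4 -335.9] tri[ 423.9 -332.4    2.3] 0.2
jar_seat top[581.5 -11.6] side[577.  -24.4] tri[576.9 -12.5  95.3] 6.4
guard_handle top[575.  156.9] side[586.1 160. ] tri[580.8 158.6 168.6] 11.3
guard_edge tri[577.9  94.9 144.3] 6.5
catch_post top[ 591.  -156.4] side[ 584.7 -160.1] tri[ 587.2 -156.6  134.4] 6.7
top mask 422.0706401766004 239.2086092715232 400 445 228 251 906
side mask 363.04786324786323 172.64102564102564 353 373 157 188 585
```

View pics/crop.png

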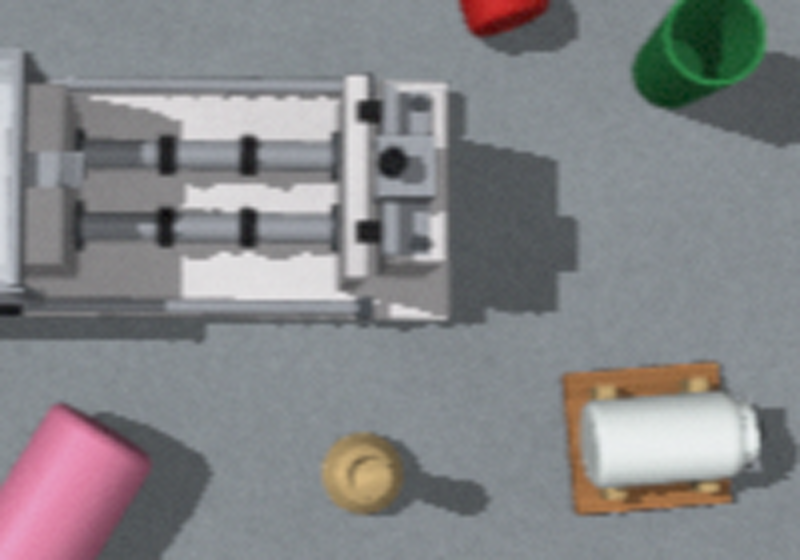

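The jar is the small white one on the rest, with its lid at the right (crop 750,435). The rest is turned about 0.09 rad. The tyres show at crop (166/248, 155/229) and the catch knob at (393,162). Next I'll fit the jar and mill precisely.

```bash
cat > fit.py <<'E'
from h import *
from scipy.optimize import minimize, least_squares
th=np.linspace(0,2*np.pi,24)
def cyl(r,y0,y1): return np.concatenate([np.c_[r*np.cos(th),0*th+y,r*np.sin(th)] for y in(y0,y1)])
def w(P,x,y,yaw,z): 
    c,s=np.cos(yaw),np.sin(yaw); return np.array(P)@np.array([[c,s,0],[-s,c,0],[0,0,1]])+[x,y,z]
def render(c,p,z,S=4):
    m=np.zeros((400*S,640*S),np.uint8)
    for part in(cyl(30,-50,50),cyl(22,-68,-50)):
        q=np.array([proj(c,k) for k in w(part,*p,z)])
        cv2.fillConvexPoly(m,cv2.convexHull(np.round((q+.5)*S-.5).astype(np.int32)),255)
    return cv2.resize(m,(640,400),interpolation=cv2.INTER_AREA)/255.
def fitjar(views,p0,z):
    def cost(p): return sum(np.abs(render(c,p,z)-m).sum() for c,m in views)
    r=minimize(cost,p0,method="Nelder-Mead",options=dict(initial_simplex=[p0,np.add(p0,[8,0,0]),np.add(p0,[0,8,0]),np.add(p0,[0,0,.1])],xatol=.05,fatol=.5,maxiter=150)); return r.x,r.fun
def mask(c,uv):
    for d in env.silhouettes("jar",c):
        if np.hypot(*(np.array(d["uv"])-uv))<18: return d["mask"]*1.
E
python3 - <<'E'
from fit import *
np.set_printoptions(precision=2,suppress=True)
a,b=cam("top"),cam("side")
ma,mb=mask(a,(421,239)),mask(b,(363,173))
for v in([(a,ma)],[(b,mb)],[(a,ma),(b,mb)]): print("jar",*fitjar(v,[424,-328,-.08],50))
# rest outline from colour
hsv=cv2.cvtColor(a["img"],cv2.COLOR_RGB2HSV); m=((hsv[...,1]>90)&(hsv[...,0]<20)).astype(np.uint8); m[:,:390]=0;m[:,445:]=0;m[:210]=0;m[265:]=0
pts=np.argwhere(m)[:,::-1].astype(np.float32); box=cv2.boxPoints(cv2.minAreaRect(pts)); bw=np.array([at_z(a,u,12) for u in box]); print("rest",bw[:,:2],bw.mean(0))
for i in range(4): d=bw[i]-bw[i-1]; print(np.hypot(*d[:2]),np.arctan2(d[0],d[1]))
# tyres: dark centroids in top view
g=cv2.cvtColor(a["img"],cv2.COLOR_RGB2GRAY).astype(float)
T=[]
for cx,cy in((166,155),(248,155),(166,229),(248,229)):
    u,v=255+cx/4-.4,130+cy/4-.4
    x0,y0=int(round(u))-4,int(round(v))-5; G=g[y0:y0+11,x0:x0+9]; wt=np.clip(85-G,0,None)
    yy,xx=np.mgrid[y0:y0+11,x0:x0+9]; cu,cv_=(wt*xx).sum()/wt.sum(),(wt*yy).sum()/wt.sum(); T.append((cu,cv_)); print("tyre",cu,cv_,wt.sum(),at_z(a,(cu,cv_),58)[:2])
# end plate top edge (z 126): left/right transitions per row
for name,lo,hi in(("L",334,345),("R",342,352)):
    E_=[]
    for r in range(152,200):
        row=g[r,lo:hi]; d=np.diff(row)*(1 if name=="L" else -1); d=np.clip(d,0,None)
        if d.max()>12: k=d.argmax(); s=slice(max(k-1,0),k+2); E_.append((r,lo+.5+(d[s]*np.arange(len(d))[s]).sum()/d[s].sum()))
    E_=np.array(E_); 
    for _ in range(3):
        f=np.polyfit(E_[:,0],E_[:,1],1); res=np.abs(E_[:,1]-np.polyval(f,E_[:,0])); E_=E_[res<max(.3,2*res.std())]
    A,B=[at_z(a,(np.polyval(f,r),r),126)[:2] for r in(150,200)]; print(name,len(E_),A,B,"yaw",np.arctan2((B-A)[1],(B-A)[0])-(-0 if (B-A)[0]>0 else np.pi))
E
```

```text
jar [ 421.38 -332.29    0.09] 86.30588235294118
jar [ 421.87 -333.42    0.12] 51.02745098039216
jar [ 421.15 -331.25    0.1 ] 145.05490196078432
rest [[ 464.18 -270.85]
 [ 476.34 -381.15]
 [ 378.18 -389.73]
 [ 366.22 -280.18]] [ 421.23 -330.48   12.  ]
98.40313375416987 1.4758023312275115
110.97203285702085 3.0317823500351353
98.53915431186769 -1.6580128326464814
110.20383351367818 -0.10870624749002114
tyre 296.3088050314465 168.38867924528302 1590.0 [605.03  10.8 ]
tyre 316.7044534412955 168.8798920377868 1482.0 [605.22 -44.87]
tyre 295.88057237204185 185.9939460649422 1817.0 [556.67  10.44]
tyre 316.53697304768485 186.7256392536282 1447.0 [556.21 -45.75]
L 34 [ 644.   -105.85] [ 515.76 -107.45] yaw -6.270709154211698
R 33 [ 644.38 -119.61] [ 516.16 -122.26] yaw -6.262516596068014
```

Jar at (421.2, −331.5), yaw 0.10. Mill origin at about (581, −17), yaw about 0.015, with the guard about 0.223 open. Now the grasp.

```bash
cat >> h.py <<'E'
def down(ax):  # tool z down, tool y along world angle ax
    y=np.array([np.cos(ax),np.sin(ax),0]); z=np.array([0,0,-1.]); q=R.from_matrix(np.c_[np.cross(y,z),y,z]).as_quat(); return [q[3],q[0],q[1],q[2]]
E
python3 - <<'E'
from h import *
np.set_printoptions(precision=2,suppress=True)
for s in(0,np.pi):
    for p,a in(((421,-331.5,150),.1+s),((421,-331.5,31),.1+s),((581,-17,68),.015+s),((581,160,151),.015+np.pi/2),((581,160,151),.015-np.pi/2)):
        q=env.inverse_kinematics(list(p),down(a)); print(s,p,None if q is None else np.array(q))
qs=[(env.inverse_kinematics([421.2,-331.5,150],down(.1+s)),s) for s in(0,np.pi)]
q,s=min([k for k in qs if k[0] is not None],key=lambda k:abs(k[0][5]))
print(s); o=down(.1+s)
env.reach([421.2,-331.5,150],o)
env.move_l([421.2,-331.5,60],120)
hit=env.move_l([421.2,-331.5,31],60,contact_N=6); print("hit",hit,env.get_eef_pos(),env.get_force())
if not hit:
    env.command_gripper(0.0); print(env.get_finger_gap(),env.get_gripper_force(),env.get_force())
    env.move_l([421.2,-331.5,45],40); env.hold(.2); print(env.get_force(),env.get_finger_gap())
print(env.get_time(),env.get_eef_pos())
E
```

```text
0 (421, -331.5, 150) [-0.75  0.41  1.76 -0.    0.98 -0.85]
0 (421, -331.5, 31) [-0.75  0.59  1.82 -0.    0.73 -0.85]
0 (581, -17, 68) [-0.11  0.6   1.68 -0.    0.86 -0.12]
0 (581, 160, 151) [ 0.19  0.52  1.57 -0.    1.05 -1.39]
0 (581, 160, 151) [ 0.19  0.52  1.57 -0.    1.05  1.75]
3.141592653589793 (421, -331.5, 150) [-0.75  0.41  1.76 -0.    0.98  2.29]
3.141592653589793 (421, -331.5, 31) [-0.75  0.59  1.82 -0.    0.73  2.29]
3.141592653589793 (581, -17, 68) None
3.141592653589793 (581, 160, 151) [ 0.19  0.52  1.57 -0.    1.05 -1.39]
3.141592653589793 (581, 160, 151) [ 0.19  0.52  1.57 -0.    1.05  1.75]
0
hit False [ 421.2  -331.5    30.87] [ 0.07 -0.08  0.68]
0.6425197575632479 29.998120665550232 [ 5.32  0.97 -1.02]
[-0.58 -0.27 -6.09] 0.6418344173591093
7.8333 [ 421.06 -331.39   44.8 ]
```

Run:
```python
from fit import *
np.set_printoptions(precision=2,suppress=True)
env.move_l([421.2,-331.5,235],150)
env.move_l([581,-17,235],220,ori=down(.015))
env.move_l([581,-17,115],120); env.hold(.2)
print(env.get_force(),env.get_finger_gap(),env.get_time(),env.get_eef_pos())
a,b=cam("top"),cam("side")
A=cv2.resize(a["img"][130:220,230:400],None,fx=2.9,fy=2.9,interpolation=cv2.INTER_CUBIC); B=cv2.resize(b["img"][130:250,220:360],None,fx=2.3,fy=2.3,interpolation=cv2.INTER_CUBIC)
H=max(A.shape[0],B.shape[0]); P=np.zeros((H,A.shape[1]+B.shape[1]-0,3),np.uint8); P[:A.shape[0],:A.shape[1]]=A; P[:B.shape[0],A.shape[1]:]=B; print(P.shape)
cv2.imwrite("pics/hover.png",cv2.resize(P[:,:,::-1],(800,int(H*800/P.shape[1]))))
for n,c in(("top",a),("side",b)):
    u=proj(c,[581,-17,134])
    for d in env.silhouettes("jar",c): print(n,np.round(u),d["uv"],d["score"],d["mask"].sum())
    for yy in(-85,33): print(n,yy,proj(c,[581,yy,134]))
```

```text
[-1.57 -0.34 -6.51] 0.6395542118306345 12.35 [581.29 -17.02 115.59]
(276, 815, 3)
top [305. 173.] [415.2, 305.4] 0.84 1847
top [305. 173.] [377.8, 119.4] 0.78 839
top -85 [332.33 173.71]
top 33 [285.53 172.42]
side [283. 203.] [279.6, 206.0] 0.63 814
side [283. 203.] [424.6, 182.8] 0.62 1134
side [283. 203.] [233.3, 190.6] 0.56 632
side [283. 203.] [369.6, 271.0] 0.56 2412
side [283. 203.] [261.8, 291.1] 0.5 14472
side -85 [289.82 187.8 ]
side 33 [277.65 215.14]
```

View pics/hover.png

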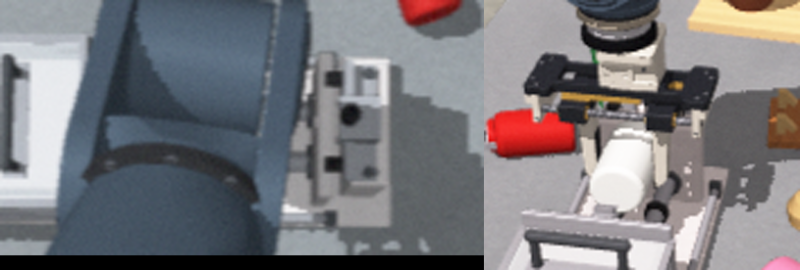

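The jar hangs in the gripper above the rollers, at about (620,180) in the right half of the picture, clear of the guard. Now I lower it until it touches.

Run:
```python
from fit import *
np.set_printoptions(precision=2,suppress=True)
env.move_l([581,-17,76],80); env.hold(.15)
hit=env.move_l([581,-17,62],15,contact_N=3); print(hit,env.get_eef_pos(),env.get_force(),env.get_time())
```

```text
True [581.21 -17.01  68.8 ] [3.1  0.12 3.77] 13.9
```

Run:
```python
from fit import *
np.set_printoptions(precision=2,suppress=True)
x=581.2;z=68.8
for i in range(7):
    f=env.get_force(); 
    dx=np.clip(f[0]*.3,-.8,.8); x+=dx
    if f[2]<5: z-=.5
    env.move_l([x,-17,z],10); env.hold(.1); print(x,z,env.get_eef_pos(),env.get_force())
    if env.get_force()[2]>2 and abs(env.get_force()[0]+1)<1.5 and z<68: break
print(env.get_time())
```

```text
582.0 68.3 [582.04 -16.98  68.31] [1.4  0.06 0.98]
582.421256091871 67.8 [582.62 -17.01  67.94] [0.91 0.45 4.21]
582.694704764104 67.3 [582.99 -17.01  67.6 ] [0.66 0.44 6.06]
582.8914818579153 67.3 [583.12 -17.    67.58] [1.19 0.18 5.81]
583.2481934216382 67.3 [583.36 -17.    67.43] [0.75 1.3  4.6 ]
583.4743349885734 66.8 [583.45 -16.97  67.3 ] [-2.2  -0.62  9.91]
16.1167
```

Run:
```python
from fit import *
np.set_printoptions(precision=2,suppress=True)
env.command_gripper(0.85); print(env.get_finger_gap(),env.get_force())
env.move_l([583.4,-17,150],80); env.move_l([583.4,-17,240],200)
env.reach([480,165,260],down(.015+np.pi/2) if 1 else None)
env.hold(.2)
a,b=cam("top"),cam("side"); print(env.get_time(),env.get_joint_positions())
for n,c in(("top",a),("side",b)):
    u=proj(c,[583,-17,86]); m=mask(c,u); print(n,u,m is not None and m.sum())
    if m is not None: print(fitjar([(c,m)],[583,-17,0.015],86))
save(a,"top1.png")
cv2.imwrite("pics/p1.png",np.vstack([cv2.resize(a["img"][130:220,220:420],(800,360),interpolation=cv2.INTER_CUBIC),cv2.resize(b["img"][150:270,200:400],(400,240),interpolation=cv2.INTER_CUBIC).repeat(1,0) if 0 else np.hstack([cv2.resize(b["img"][150:270,200:400],(400,240),interpolation=cv2.INTER_CUBIC),np.zeros((240,400,3),np.uint8)])])[:,:,::-1])
```

```text
0.848147989046811 [-0.14  0.33 -0.42]
19.9 [ 0.24  0.23  1.71 -0.    1.2  -1.35]
top [305.95 175.1 ] 979.0
(array([582.24, -16.85,   0.  ]), np.float64(78.01176470588236))
side [283.21 218.9 ] 572.0
(array([591.9 , -62.99,   0.23]), np.float64(359.08235294117645))
```

View pics/p1.png

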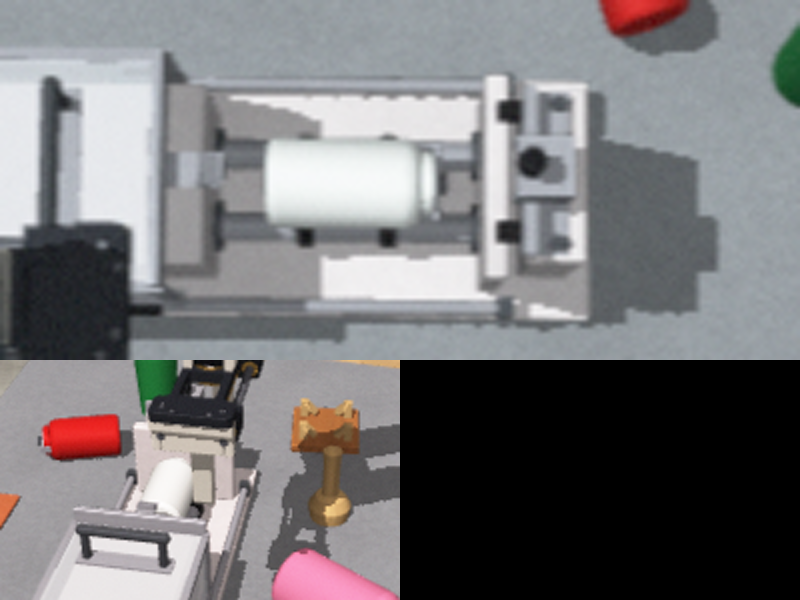

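The jar lies along the rollers (crop 265–441, row 180), and the tyres at crop 306/388 put its centre within about 1–2 mm. The handle bar is at crop column 48, so world y≈159. Next I grip it and slide the guard.

Run:
```python
from fit import *
np.set_printoptions(precision=2,suppress=True)
o=down(.015+np.pi/2)
env.move_l([581,159,240],200,ori=o)
print(env.move_l([581,159,151],110,contact_N=8),env.get_eef_pos())
env.command_gripper(0.0); env.hold(.1)
print(env.get_finger_gap()*93,env.get_gripper_force(),env.get_force(),env.get_eef_pos(),env.get_time())
x,y,z=env.get_eef_pos()
h=env.move_l([x+.015*60,y-60,151],60,contact_N=15); print(h,env.get_eef_pos(),env.get_force(),env.get_wrist_torque(),env.get_time())
```

```text
False [581.38 159.1  151.79]
10.87233189325846 29.99979794025421 [ 0.5   1.08 -1.01] [581.   159.08 151.  ] 22.8
False [581.97  98.79 151.02] [ 2.1  -2.72 -1.65] [-0.36 -0.35  0.03] 23.95
```

Run:
```python
from fit import *
np.set_printoptions(precision=2,suppress=True)
x,y,z=env.get_eef_pos()
h=env.move_l([x+.015*(y+14),-14,151],70,contact_N=12); print(h,env.get_eef_pos(),env.get_force(),env.get_time())
x,y,z=env.get_eef_pos(); y0=y
for i in range(30):
    yt=y0-(i+1); env.move_l([x+.015*(i+1),yt,151],12); f=env.get_force(); print(i+1,env.get_eef_pos()[1].round(2),np.array(f))
    if f[1]>6.5: break
print(env.get_time())
```

```text
False [583.83 -15.09 151.03] [ 5.29 -2.83 -3.86] 25.7167
1 -16.59 [ 4.69 -2.62 -3.52]
2 -17.21 [ 3.97 -1.04 -2.78]
3 -18.03 [ 4.24  1.7  -2.28]
4 -19.06 [ 4.1   2.43 -3.34]
5 -20.13 [ 3.6   1.33 -1.97]
6 -21.16 [ 4.26  1.4  -2.79]
7 -22.16 [ 4.51  1.67 -1.92]
8 -23.16 [ 5.1  1.7 -2.3]
9 -24.19 [ 4.35  1.02 -3.37]
10 -25.16 [ 3.84  1.65 -2.88]
11 -26.18 [ 4.14  1.73 -2.45]
12 -27.15 [ 4.23  1.05 -1.81]
13 -28.16 [ 3.51  1.77 -2.57]
14 -29.14 [ 4.41  1.32 -2.36]
15 -30.16 [ 4.45  2.35 -2.23]
16 -31.15 [ 4.26  2.06 -2.23]
17 -32.06 [ 3.14  1.67 -2.89]
18 -32.63 [ 4.59  4.63 -2.83]
19 -33.18 [ 5.58  6.91 -2.11]
30.5417
```

Run:
```python
from fit import *
np.set_printoptions(precision=2,suppress=True)
x,y,z=env.get_eef_pos(); yt=-34.1
while yt>-46.5:
    yt-=1; env.move_l([x+.015*(-34.1-yt),yt,151],12); f=env.get_force(); print(round(yt,1),env.get_eef_pos()[1].round(2),np.array(f))
    if f[1]>18: break
print(env.get_time())
```

```text
-35.1 -34.04 [ 4.4   8.85 -2.64]
-36.1 -35.04 [ 4.2   8.2  -2.23]
-37.1 -35.96 [ 5.34  9.08 -2.2 ]
-38.1 -36.86 [ 4.12  9.2  -1.59]
-39.1 -37.82 [ 3.46  9.63 -1.43]
-40.1 -38.82 [ 3.92 10.18 -1.71]
-41.1 -39.82 [ 4.87 10.03 -1.63]
-42.1 -40.84 [ 4.43  9.51 -2.3 ]
-43.1 -41.71 [ 4.19 10.96 -1.16]
-44.1 -42.8 [ 3.84  9.99 -2.01]
-45.1 -44.56 [ 4.64  5.01 -1.56]
-46.1 -45.6 [ 4.09  4.97 -2.74]
-47.1 -46.64 [ 4.16  4.58 -2.32]
33.7917
```

Run:
```python
from fit import *
np.set_printoptions(precision=2,suppress=True)
x,y,z=env.get_eef_pos(); yt=-47.1; fm=0
while yt>-53.5:
    d=.5 if yt>-49 else .3
    yt-=d; env.move_l([x+.015*(-47.1-yt),yt,151],8); env.hold(.04); f=np.mean([env.get_force() for _ in range(3)],0); print(round(yt,1),env.get_eef_pos()[1].round(2),f)
    if f[1]>14.5 or f[1]<fm-1.8 and fm>9: break
    fm=max(fm,f[1])
print(env.get_time())
```

```text
-47.6 -47.12 [ 4.46  4.68 -2.04]
-48.1 -47.61 [ 4.32  4.82 -1.18]
-48.6 -48.11 [ 3.92  4.83 -1.69]
-49.1 -48.55 [ 3.76  5.3  -1.85]
-49.4 -48.71 [ 4.81  6.25 -2.16]
-49.7 -48.87 [ 4.76  5.87 -1.53]
-50.0 -48.99 [ 5.24  8.28 -2.02]
-50.3 -49.2 [ 3.79  8.37 -1.75]
-50.6 -49.77 [ 4.88  8.2  -1.77]
-50.9 -49.86 [ 4.89  8.6  -1.95]
-51.2 -49.9 [ 3.64 10.12 -2.1 ]
-51.5 -50.04 [ 3.66 11.12 -1.  ]
-51.8 -50.2 [ 4.43 11.42 -1.85]
-52.1 -50.37 [ 3.42 13.23 -1.34]
-52.4 -50.52 [ 4.73 12.72 -1.3 ]
-52.7 -50.66 [ 4.4  14.15 -2.01]
-53.0 -50.84 [ 5.39 15.37 -0.52]
38.75
```

Run:
```python
from fit import *
np.set_printoptions(precision=2,suppress=True)
x,y,z=env.get_eef_pos(); yt=-53.0
b=cam("side"); save(b,"s_a.png")
while yt<-47:
    yt+=.5; env.move_l([x,yt,151],10); env.hold(.04); f=np.mean([env.get_force() for _ in range(3)],0); print(round(yt,1),env.get_eef_pos()[1].round(2),f)
    if f[1]<-9: break
a=cam("top");b=cam("side")
cv2.imwrite("pics/p2.png",np.hstack([cv2.resize(c["img"][r:r+75,u:u+100],(400,300),interpolation=cv2.INTER_CUBIC) for c,r,u in((a,130,300),(b,140,250))])[:,:,::-1])
print(env.get_time())
```

```text
-52.5 -50.7 [ 4.61 12.95 -1.18]
-52.0 -50.48 [ 4.84 12.28 -1.24]
-51.5 -50.18 [ 5.09  9.27 -2.17]
-51.0 -49.96 [ 4.17  8.15 -1.27]
-50.5 -49.81 [ 4.53  5.36 -1.29]
-50.0 -49.74 [ 4.71  3.17 -2.13]
-49.5 -49.66 [ 4.58  1.34 -2.24]
-49.0 -49.57 [ 3.58 -2.7  -2.2 ]
-48.5 -49.48 [ 2.96 -5.79 -2.43]
-48.0 -49.43 [ 4.5  -7.92 -4.18]
-47.5 -49.38 [  3.88 -10.87  -3.41]
42.1083
```

View pics/p2.png

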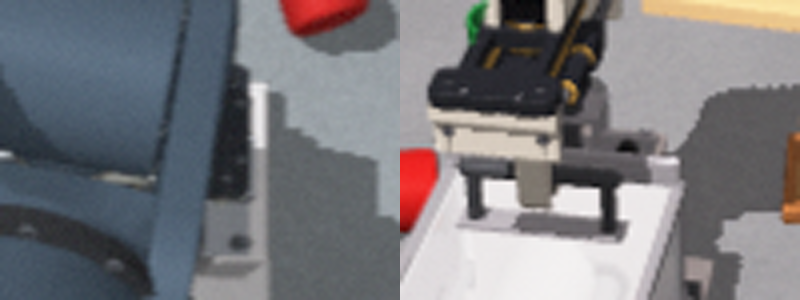

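The gripper covers the catch in the picture, with the handle held at (540,175). The guard stays at y≈−49.6 against an 11 N pull back, so it is latched. Now I unload, let go and look.

Run:
```python
from fit import *
np.set_printoptions(precision=2,suppress=True)
x,y,z=env.get_eef_pos()
env.move_l([x-1,-49.8,151],15); print(env.get_force())
env.command_gripper(0.35); env.hold(.1); print(env.get_force(),env.get_finger_gap())
x,y,z=env.get_eef_pos()
env.move_l([x,y,260],100); env.reach([400,-200,300],down(0)); env.hold(.2)
a=cam("top");b=cam("side"); print(env.get_time(),env.get_force())
print([ (n,d["uv"]) for n in("jar","guard_handle","bowl","stamp","tumbler") for d in env.tip_of(n,a)[:3]])
u=proj(a,[583,-17,86]);m=mask(a,u)
if m is not None: print(fitjar([(a,m)],[583,-17,0.015],86))
cv2.imwrite("pics/p3.png",np.hstack([cv2.resize(c["img"][r:r+100,k:k+133],(400,300),interpolation=cv2.INTER_CUBIC) for c,r,k in((a,125,255),(b,145,220))])[:,:,::-1])
```

```text
[10.39  1.58 -5.91]
[-0.33 -0.47 -0.09] 0.3460646454635104
45.7417 [ 0.4  -0.94 -0.12]
[('jar', [270.9, 259.6]), ('jar', [375.7, 121.0]), ('guard_handle', [317.7, 170.6]), ('bowl', [204.5, 249.9]), ('stamp', [347.6, 249.3]), ('tumbler', [423.7, 147.0])]
```

View pics/p3.png

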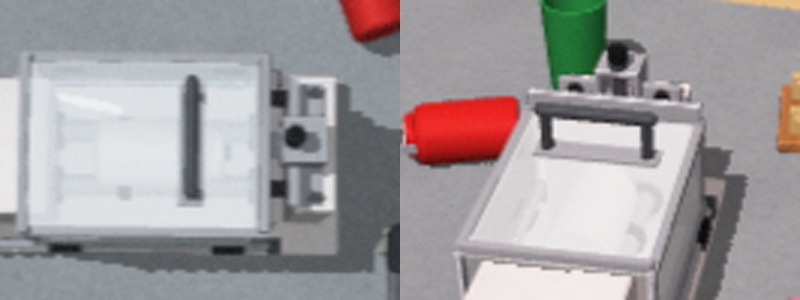

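The guard is shut against the buffers at (278,97/187), with the catch knob down at (295,137) and the jar lying beneath the clear cover. The bowl, stamp and tumbler are where they were, so I'm handing in.

```bash
python3 -c "
from rig import env
print(env.sign_off())"
```

```text
the job is handed in; nothing more can be done
None
```

The job is handed in at about 46 s: the jar is on the rollers, centred to within about 2 mm, and the guard is latched (it held against an 11 N pull back). The peak closing push was about 15 N, and the bowl, stamp and tumbler were left alone.

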